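Stroke the dust flaps of the curved specimen tray shut

TASK

The curved specimen tray is ready to be put away: close its five open dust flaps by running your fingertips lightly along the row, following the curve from the plain end to the end with the knob, so that the flaps go down one after another in that order and all finish lying shut. Do not push hard, and do not lift the tray or shove it out of place. Leave the straight tray with its flaps open, and leave the pucks, bottle, flask, jar and dish where they are.

Things in the scene. Friction and masses are not known exactly. Their poses are not given: they have to be found in the camera images.
- arc_tray: Curved white plastic tray, loose, about 1.4 kg, 60 mm wide, 25 mm high. Origin on its underside, z up. Centre line: an arc of radius 170 mm about the tray-frame point (-150, 0) mm. At arc angle a from the tray's +x towards +y: plain end a = +0.82 rad, hinge of flap k a = 0.676 - 0.235 k (40 mm apart), small knob (18 mm wide, 22 mm above the deck) a = -0.735, knob end a = -0.82.
- flap0 (a joint): Angle (rad) of dust flap 0 of the curved tray (0 at the plain end, 4 next to the knob): 0 = shut on the deck, 1.57 = upright, stop at 2.0, leaning back to the plain end. Dark steel plate 30 x 30 x 4 mm; shut, it lies from its hinge towards the knob end, top 29 mm above the bench. Stiff hinge (0.008 N m): stays where left, does not fall shut. Starts at 1.65 to 1.95.
- hinge0 (a point): Middle of the hinge line of flap 0, on the tray's centre line, 27 mm above the bench. The hinge line runs across the tray.
- flap1 (a joint): Angle (rad) of dust flap 1 of the curved tray (0 at the plain end, 4 next to the knob): 0 = shut on the deck, 1.57 = upright, stop at 2.0, leaning back to the plain end. Dark steel plate 30 x 30 x 4 mm; shut, it lies from its hinge towards the knob end, top 29 mm above the bench. Stiff hinge (0.008 N m): stays where left, does not fall shut. Starts at 1.65 to 1.95.
- hinge1 (a point): Middle of the hinge line of flap 1, on the tray's centre line, 27 mm above the bench. The hinge line runs across the tray.
- flap2 (a joint): Angle (rad) of dust flap 2 of the curved tray (0 at the plain end, 4 next to the knob): 0 = shut on the deck, 1.57 = upright, stop at 2.0, leaning back to the plain end. Dark steel plate 30 x 30 x 4 mm; shut, it lies from its hinge towards the knob end, top 29 mm above the bench. Stiff hinge (0.008 N m): stays where left, does not fall shut. Starts at 1.65 to 1.95.
- hinge2 (a point): Middle of the hinge line of flap 2, on the tray's centre line, 27 mm above the bench. The hinge line runs across the tray.
- flap3 (a joint): Angle (rad) of dust flap 3 of the curved tray (0 at the plain end, 4 next to the knob): 0 = shut on the deck, 1.57 = upright, stop at 2.0, leaning back to the plain end. Dark steel plate 30 x 30 x 4 mm; shut, it lies from its hinge towards the knob end, top 29 mm above the bench. Stiff hinge (0.008 N m): stays where left, does not fall shut. Starts at 1.65 to 1.95.
- hinge3 (a point): Middle of the hinge line of flap 3, on the tray's centre line, 27 mm above the bench. The hinge line runs across the tray.
- flap4 (a joint): Angle (rad) of dust flap 4 of the curved tray (0 at the plain end, 4 next to the knob): 0 = shut on the deck, 1.57 = upright, stop at 2.0, leaning back to the plain end. Dark steel plate 30 x 30 x 4 mm; shut, it lies from its hinge towards the knob end, top 29 mm above the bench. Stiff hinge (0.008 N m): stays where left, does not fall shut. Starts at 1.65 to 1.95.
- hinge4 (a point): Middle of the hinge line of flap 4, on the tray's centre line, 27 mm above the bench. The hinge line runs across the tray.
- straight_tray: Straight white tray, 165 x 60 x 25 mm, same make as the curved one, with three open flaps and a knob at its +x end; origin at the centre of its underside, x along its length. To be left alone.
- other0 (a joint): Angle (rad) of flap 0 of the straight tray, same kind of flap, 0 = shut; starts open at 1.65 to 1.95. To be left open.
- other1 (a joint): Angle (rad) of flap 1 of the straight tray, same kind of flap, 0 = shut; starts open at 1.65 to 1.95. To be left open.
- other2 (a joint): Angle (rad) of flap 2 of the straight tray, same kind of flap, 0 = shut; starts open at 1.65 to 1.95. To be left open.
- puck_a: Loose black resin specimen puck, 30 mm across, 20 mm high, standing inside the bend of the curved tray; origin under its centre. Bystander.
- puck_b: Loose black resin specimen puck, 30 mm across, 20 mm high, standing inside the bend of the curved tray; origin under its centre. Bystander.
- puck_c: Loose black resin specimen puck, 30 mm across, 20 mm high, standing outside the bend of the curved tray; origin under its centre. Bystander.
- reagent_bottle: Amber bottle, 80 mm across, 170 mm high, far side of the bench; origin under its centre. Bystander.
- flask: Conical glass flask, 72 mm across, 120 mm high, far left; origin under its centre. Bystander.
- paste_jar: Grey jar with a white cap, 60 mm across, 60 mm high, far right; origin under its centre. Bystander.
- dish: White ceramic bowl, 70 mm across, 25 mm high, close to the robot; origin under its centre. Bystander.

How it is judged:
By the outcome, as a careful person would: the job done as asked, in the order asked, and still so for the second after the job is handed in, with the robot touching nothing.
It also fails if it takes over 40 s, if anything falls off the work surface, if the arm or the gripper's body presses on something with over 40 N, if the wrist force passes 120 N, or if a joint passes its speed limit or range.

ROBOT

A 6-joint arm with a two-finger parallel gripper is mounted at the origin on the work surface. World frame = base frame: x ahead of the robot, y to its left, z up, the work surface at z = 0. Lengths are in mm, angles in rad, forces in N, time in s.
With the tool pointing down it reaches from about 375 to 900 mm from the base axis. Payload 3.1 kg.
Tool frame: the origin (TCP) lies on the centre line of the jaws, within the pads' length; the fingertips stand 14 mm ahead of it and the grasp point (between the pads) lies 5 mm behind it; y points along the fingers, x is the direction in which the jaws open and shut, and the axes are right-handed (so a half turn about y gives the same grasp; the last joint's range is limited). The gripper opens to 87 mm and grips with 3 to 60 N. Pads are 19 mm wide; open, the fingers measure 117 mm over their backs; the gripper's body (75 mm by 190 mm) begins 51 mm behind the grasp point.
Start: joints at [0.931, 0.527, 1.433, -0, 1.181, -0.178], TCP at [277.873, 559.806, 236.548] pointing down, gripper open.
Joint ranges: [-3.08, 3.08], [-0.75, 2.2], [0.22, 2.44], [-1.43, 4.57], [0, 2.65], [-2.85, 2.85]. Speed limits (rad/s): [2.79, 2.79, 3.14, 3.14, 3.14, 3.14].

INTERFACE

Orientations are given as a unit quaternion [w, x, y, z].
In Python, from station import status, eyes, manip gives the robot as it stands.
- The arm moves only by the shell command python3 -m pendant 'ROWS' [OPENING] [FORCE]. ROWS is JSON, a list of rows, each a list of 2 entries, a list of its own where there are three numbers: the shift along the tool's x, y, z in m, then the turn about the tool's y in degrees. A call has 1 to 5 rows; each row is the pose to reach, as a shift and turn from the pose commanded when the call began, along the tool's axes at that moment; what a row does not reach only later rows make up. A row lasts 1/12 s, in which the tool goes at most 41.7 mm and 7.16 degrees, less where a joint would pass 70% of its speed; a pose out of reach is approached as far as the arm can. A call with a gripper value outside its range is refused whole. OPENING is the finger opening in m, from 0 to 0.087, set as the call begins (- or left out, the last holds). The fingers move at their own pace and stop on an object; FORCE is the grip in N (left out, the last holds). Time passes only in rows, so rows that repeat a pose let the fingers close. It gives the time, the measured TCP pose, the force and the opening at its end, in the units of the state.
- status.read_state(): the state, without advancing time (a new reading comes with each control period).
- eyes.camera(name): name is "scene" or "top" or "wrist"; returns the picture (384x512x3 uint8, blue, green, red); there is no depth.
- eyes.camera_model(name): a dict with "intrinsics" (3x3 intrinsics, pixels), "k1" (the pictures are not rectified: a ray, as slopes to the right and down, at radius r is drawn at 1 + k1 r^2 times it, then the intrinsics apply), "R" (3x3) and "t" (3): a world point X has camera coordinates R X + t. Camera axes: x right, y down, z forward; pixel columns grow to the right and rows downward; lengths in mm; the calibration is good to about 2 mm. A picture is of the moment at which its call begins: read the wrist's pose just before it. camera_model takes no time and is no camera call; for the wrist camera it gives the pose at the moment of the call.
- manip.finish_job(): hands the job in, once; it reports no verdict.
The state is a dict: "t": time; "q": joint angles; "qd": joint speeds; "joint_torque": joint torques, N m; "ee_pos": TCP position; "eef_rot": TCP orientation; "wrist_force": force on the tool from outside, world axes, zero at the start; "torque": the same for the moment, N m; "gripper_width": finger opening in mm.
Only numpy, scipy, OpenCV 4.12 (cv2) and the standard library are available. Lean on these libraries where they do the work, as an engineer would, in place of code of your own. Each camera call takes 0.05 s, during which the arm holds its last target.

## Working session

There is one attempt and no reset: what is moved stays moved. The work goes in short steps, Python scripts to look and compute and a shell command to move; the robot and the scene stay as the last step left them, time stands still between calls to the robot, and variables do not carry over. Pictures are saved under pics/ and viewed, and the job is handed in when it is done.

```bash
ls; mkdir -p pics; python3 - <<'E'
from station import status, eyes, manip
import cv2,numpy as np
s=status.read_state()
print({k:(np.round(v,4).tolist()) for k,v in s.items()})
for n in ("scene","top","wrist"):
    im=eyes.camera(n); cv2.imwrite(f"pics/{n}0.png",im)
    m=eyes.camera_model(n); print(n,{k:np.round(v,4).tolist() for k,v in m.items()})
print(status.read_state()['t'])
E
```

```text
pics
{'t': 0.0, 'q': [0.9315, 0.5285, 1.4339, 0.0, 1.1814, -0.1785], 'qd': [0.0011, -0.0001, 0.0003, -0.0004, -0.0002, -0.001], 'joint_torque': [-0.0002, -44.0046, -17.6591, 0.0632, 0.0583, -0.0002], 'ee_pos': [277.464, 559.2613, 235.5817], 'eef_rot': [-0.6007, 0.6012, 0.3719, -0.3733], 'wrist_force': [-1.1083, 0.566, 0.0003], 'torque': [0.0332, 0.0196, -0.0012], 'gripper_width': 86.8966}
scene {'intrinsics': [[413.8507, 0.0, 258.6879], [0.0, 413.8507, 197.1107], [0.0, 0.0, 1.0]], 'k1': -0.1352, 'R': [[0.5401, 0.8415, 0.0121], [0.572, -0.3565, -0.7388], [-0.6174, 0.4059, -0.6739]], 't': [-337.2636, -262.5969, 1214.4389]}
top {'intrinsics': [[450.0133, 0.0, 256.915], [0.0, 450.0133, 190.0817], [0.0, 0.0, 1.0]], 'k1': -0.0946, 'R': [[0.0102, -0.9997, 0.0209], [-0.984, -0.0137, -0.1775], [0.1777, -0.0188, -0.9839]], 't': [-8.8817, 568.7603, 1029.7141]}
wrist {'intrinsics': [[270.433, 0.0, 253.6617], [0.0, 270.433, 193.3402], [0.0, 0.0, 1.0]], 'k1': 0.0114, 'R': [[0.4451, 0.8955, -0.0025], [0.8574, -0.4254, 0.2897], [0.2584, -0.1311, -0.9571]], 't': [-624.1421, -33.4172, 391.7834]}
0.15
```

View pics/scene0.png

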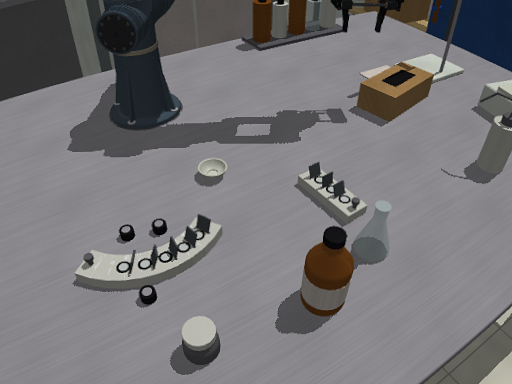

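View pics/top0.png

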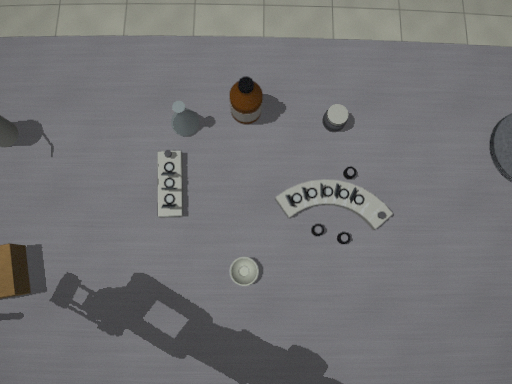

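View pics/wrist0.png

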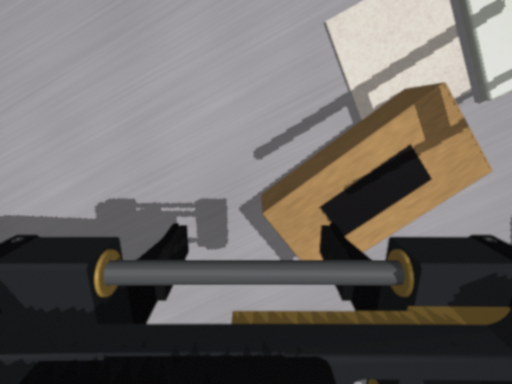

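The top view shows the curved tray from its plain end near (283,205) px to the knob at (381,215), with pucks at (318,230), (344,238) and (350,173). The straight tray is at (170,185). Next I'll measure the curved tray.

```bash
cat > h.py <<'E'
import numpy as np,cv2
from station import eyes,status
def pix2ray(m,uv):
    K=np.array(m['intrinsics'],float); uv=np.atleast_2d(np.asarray(uv,float))
    d=np.stack([(uv[:,0]-K[0,2])/K[0,0],(uv[:,1]-K[1,2])/K[1,1]],1)
    s=d.copy()
    for _ in range(20): s=d/(1+m['k1']*(s**2).sum(1,keepdims=True))
    R=np.array(m['R']);t=np.array(m['t'])
    return -R.T@t, np.c_[s,np.ones(len(s))]@R
def onz(m,uv,z):
    c,d=pix2ray(m,uv); return (c+d*((z-c[2])/d[:,2])[:,None])
def proj(m,X):
    X=np.atleast_2d(X);c=X@np.array(m['R']).T+np.array(m['t']);s=c[:,:2]/c[:,2:]
    s=s*(1+m['k1']*(s**2).sum(1,keepdims=True));K=np.array(m['intrinsics'])
    return s*[K[0,0],K[1,1]]+[K[0,2],K[1,2]]
E
python3 - <<'E'
import cv2
a=cv2.imread('pics/top0.png')[150:270,260:410];cv2.imwrite('pics/topc.png',cv2.resize(a,None,fx=5,fy=5,interpolation=cv2.INTER_CUBIC))
a=cv2.imread('pics/scene0.png')[200:310,70:230];cv2.imwrite('pics/scenec.png',cv2.resize(a,None,fx=5,fy=5,interpolation=cv2.INTER_CUBIC))
E
```

```text
(no output)
```

View pics/topc.png

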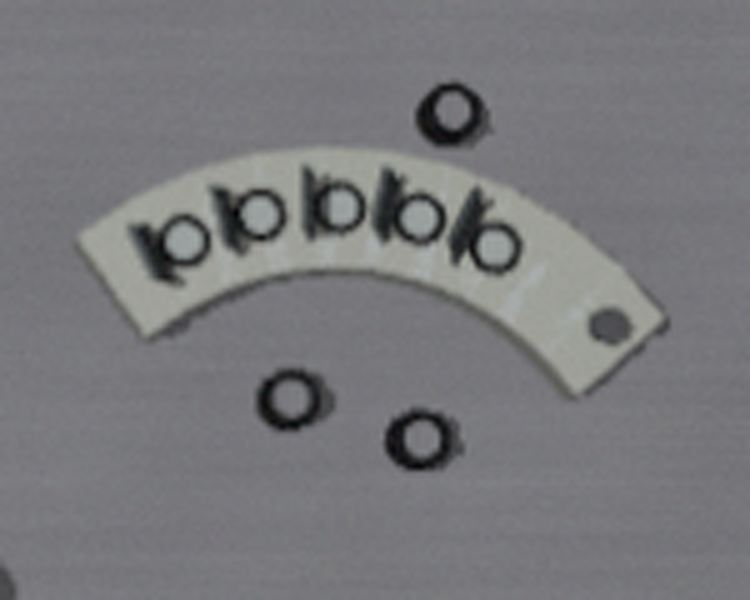

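View pics/scenec.png

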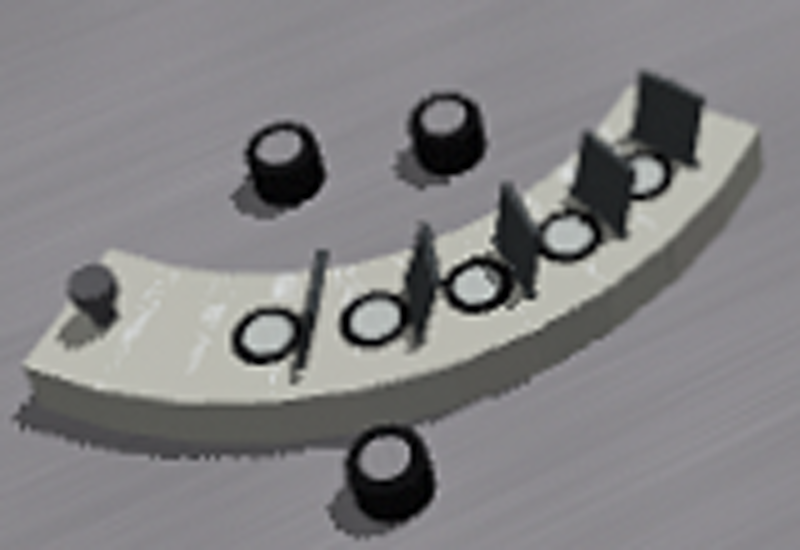

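```bash
cat >> h.py <<'E'
from scipy.optimize import least_squares
def traymask(im,box):
    x0,y0,x1,y1=box
    i=im.astype(int); m=((i.min(2)>135)&(i[...,2]-i[...,0]>5)).astype(np.uint8)
    k=np.zeros_like(m);k[y0:y1,x0:x1]=m[y0:y1,x0:x1]
    k=cv2.morphologyEx(k,cv2.MORPH_CLOSE,np.ones((3,3)))
    c=max(cv2.findContours(k,cv2.RETR_EXTERNAL,cv2.CHAIN_APPROX_NONE)[0],key=cv2.contourArea)
    return k,c[:,0]
def fit(P,c0):
    # iteratively label by radius
    c=np.array(c0,float)
    for _ in range(8):
        r=np.hypot(*(P-c).T)
        o=abs(r-200)<8;i=abs(r-140)<8
        f=lambda c:np.r_[np.hypot(*(P[o]-c).T)-200,np.hypot(*(P[i]-c).T)-140]
        s=least_squares(f,c,loss='soft_l1');c=s.x
    return c,o,i,f(c)
E
python3 - <<'E'
from h import *
im=cv2.imread('pics/top0.png');m=eyes.camera_model('top')
k,c=traymask(im,(265,165,405,240))
v=im.copy();cv2.drawContours(v,[c.reshape(-1,1,2)],-1,(0,0,255),1)
cv2.imwrite('pics/mask.png',cv2.resize(v[150:270,260:410],None,fx=5,fy=5,interpolation=0))
P=onz(m,c,25)[:,:2]
print(P.min(0),P.max(0),cv2.contourArea(c))
q=lambda u,v:[(u+.5)/5-.5+260,(v+.5)/5-.5+150]
print('corners',onz(m,[q(78,236),q(148,338),q(666,318),q(577,397)],25).round(1))
# knob top z=47, pucks top z=20
print('knob',onz(m,[q(610,323)],45).round(1),'pucks',onz(m,[q(291,399),q(420,440),q(452,110)],20).round(1))
c0=P.mean(0)-[150,0]
cc,o,i,res=fit(P,c0);print(cc,o.sum(),i.sum(),res.std(),abs(res).max())
a=np.arctan2(*(P-cc).T[::-1]);r=np.hypot(*(P-cc).T)
for lab,s in (('lo',a<a.min()+.06),('hi',a>a.max()-.06)):print(lab,np.median(a[s&(r>145)&(r<195)]))
print(a.min(),a.max())
E
```

```text
[ 507.50611166 -334.97717091] [ 577.37101263 -263.49097745] 186.5
corners [[ 557.4  -47.6   25. ]
 [ 507.4  -82.    25. ]
 [ 520.1 -339.5   25. ]
 [ 480.5 -293.3   25. ]]
knob [[ 514.7 -305.1   45. ]] pucks [[ 478.8 -152.5   20. ]
 [ 459.3 -215.9   20. ]
 [ 624.9 -236.    20. ]]
[ 385.53317597 -300.67043931] 3 50 4.159442527700835 7.5130729485670145
lo nan
hi nan
-0.24887702476415297 0.26857703429380625
  return _methods._mean(a, axis=axis, dtype=dtype,
  ret = ret.dtype.type(ret / rcount)
```

View pics/mask.png

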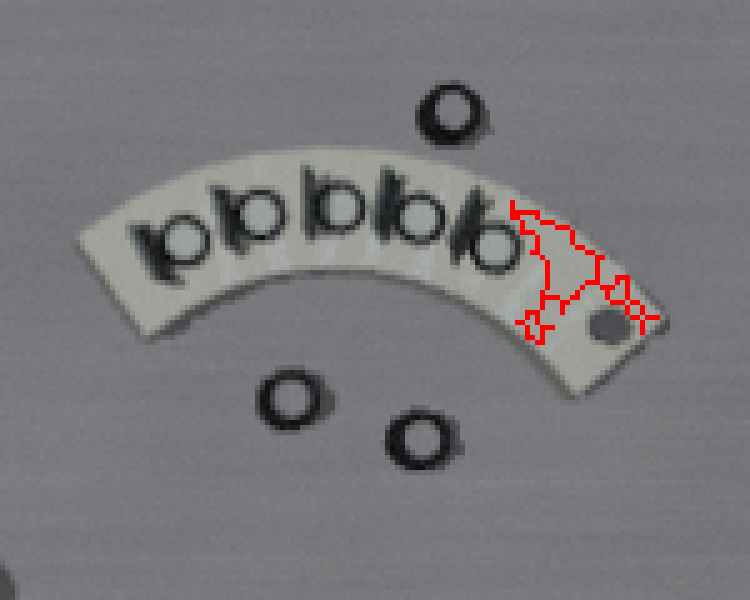

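Each end measures 61 mm between its hand-picked corners, so those are plausible. The colour mask is too strict and needs fixing.

```bash
python3 - <<'E'
import re
s=open('h.py').read()
s=s.replace("m=((i.min(2)>135)&(i[...,2]-i[...,0]>5)).astype(np.uint8)","m=((i[...,1]>142)).astype(np.uint8)")
open('h.py','w').write(s)
E
python3 - <<'E'
from h import *
im=cv2.imread('pics/top0.png');m=eyes.camera_model('top')
print(im[190,300],im[205,330],im[200,270],im[215,370],im[220,340])
k,c=traymask(im,(265,165,405,240))
v=im.copy();cv2.drawContours(v,[c.reshape(-1,1,2)],-1,(0,0,255),1)
cv2.imwrite('pics/mask2.png',cv2.resize(v[150:270,260:410],None,fx=5,fy=5,interpolation=0))
# expected centre from corners: chord ends
C=np.array([[557.4,-47.6],[507.4,-82],[520.1,-339.5],[480.5,-293.3]])
d1=(C[1]-C[0]);d2=C[3]-C[2]
t=np.linalg.solve(np.c_[d1,-d2],C[2]-C[0]);print('radial intersect',C[0]+t[0]*d1)
P=onz(m,c,25)[:,:2]
# dilate: contour pixels lie half pixel inside (1.2mm)
cc,o,i,res=fit(P,C[0]+t[0]*d1);print(cc,o.sum(),i.sum(),res.std(),res[:o.sum()].mean(),res[o.sum():].mean())
r=np.hypot(*(P-cc).T);a=np.arctan2(*(P-cc).T[::-1])
print('ends',np.degrees([a.min(),a.max()]))
s=(r>145)&(r<195)
for b in(a[s&(a>a.max()-.06)],a[s&(a<a.min()+.06)]):print(np.median(b),len(b))
ca=np.arctan2(*(C-cc).T[::-1]);print('corner r',np.hypot(*(C-cc).T),'a',ca,'yaw',ca.mean(),'span',ca[:2].mean()-ca[2:].mean())
E
```

```text
[159 164 163] [109 109 109] [118 115 115] [154 161 160] [122 118 118]
radial intersect [ 376.54989216 -172.02487419]
[ 376.33208272 -171.25115039] 10 0 4.797557225713556 0.13768355289967077 nan
ends [-49.10552272  34.36884232]
0.5901956006581787 14
-0.8484373311858029 14
corner r [219.26057024 158.57038433 221.30722861 160.45833316] a [ 0.59915654  0.59782834 -0.86369806 -0.86427752] yaw -0.1327476750089079 span 1.462480230761215<stdin>:13: RuntimeWarning: Mean of empty slice.
  ret = ret.dtype.type(ret / rcount)
```

View pics/mask2.png

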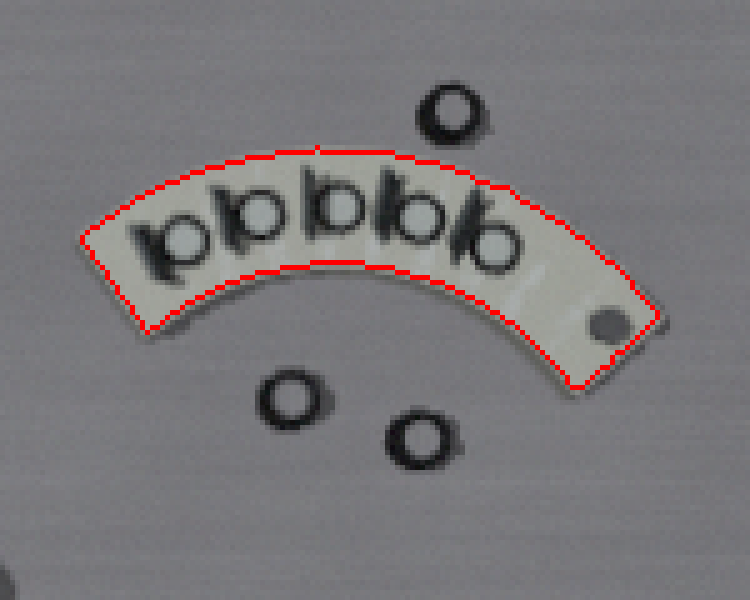

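```bash
python3 - <<'E'
from h import *
im=cv2.imread('pics/top0.png');m=eyes.camera_model('top')
k,c=traymask(im,(265,165,405,240))
P=onz(m,c,25)[:,:2]
C=np.array([[557.4,-47.6],[507.4,-82],[520.1,-339.5],[480.5,-293.3]])
for z0 in ([392,-174],[400,-185]):
    cc,o,i,res=fit(P,z0);print(cc,o.sum(),i.sum(),res.std(),res[:o.sum()].mean(),res[o.sum():].mean())
ca=np.arctan2(*(C-cc).T[::-1]);print('corner r',np.hypot(*(C-cc).T),'a',ca,'yaw',ca.mean(),'span',ca[:2].mean()-ca[2:].mean())
r=np.hypot(*(P-cc).T);a=np.arctan2(*(P-cc).T[::-1]);s=(r>145)&(r<195)
for b in(a[s&(a>a.max()-.06)],a[s&(a<a.min()+.06)]):print(np.median(b),len(b))
K=np.array([514.7,-305.1])-cc;print('knob',np.hypot(*K),np.arctan2(K[1],K[0]))
# independent: same fit with free radii
f=lambda p:np.r_[np.hypot(*(P[o]-p[:2]).T)-p[2],np.hypot(*(P[i]-p[:2]).T)-p[3]]
print(least_squares(f,[*cc,200,140]).x)
# hinge predictions projected in both views
yaw=ca.mean()
A=yaw+0.676-.235*np.arange(5)
H=np.c_[cc[0]+170*np.cos(A),cc[1]+170*np.sin(A),np.full(5,27)]
print('hinges',H.round(1).tolist())
sc=eyes.camera_model('scene')
for n,mm,(x0,y0,x1,y1) in(('top',m,(260,150,410,270)),('scene',sc,(70,200,230,310))):
    v=cv2.imread(f'pics/{n}0.png')[y0:y1,x0:x1];v=cv2.resize(v,None,fx=5,fy=5,interpolation=cv2.INTER_CUBIC)
    aa=yaw+np.linspace(-.82,.82,60)
    for R_ in(140,200):
        for p in proj(mm,np.c_[cc[0]+R_*np.cos(aa),cc[1]+R_*np.sin(aa),np.full(60,25)]):
            cv2.circle(v,tuple(int(x) for x in ((p-[x0,y0]+.5)*5-.5)),1,(0,255,0),-1)
    for j in range(5):
        d=15*np.array([np.cos(A[j]),np.sin(A[j]),0])
        q=[tuple(int(x) for x in ((p-[x0,y0]+.5)*5-.5)) for p in proj(mm,np.array([H[j]-d,H[j]+d]))]
        cv2.line(v,q[0],q[1],(0,0,255),1)
    cv2.imwrite(f'pics/{n}_chk.png',v)
E
```

```text
[ 403.43113006 -175.37867858] 121 91 2.027363016234128 -1.3088940357355232 2.217370762355053
[ 403.43113007 -175.37867849] 121 91 2.027363015955241 -1.3088940336577168 2.217370763974592
corner r [200.08449111 139.74656887 201.36393268 140.87245571] a [ 0.69270829  0.73178694 -0.95281247 -0.99192129] yaw -0.1300596320888704 span 1.6846144931645624
0.7035161460983355 17
-0.9554465754745096 16
knob 170.90460107856615 -0.8618183547213272
[ 403.6630504  -175.39587497  198.48345671  142.0121451 ]
hinges [[548.7, -87.1, 27.0], [565.3, -123.4, 27.0], [572.9, -162.5, 27.0], [571.3, -202.3, 27.0], [560.4, -240.6, 27.0]]
```

View pics/top_chk.png

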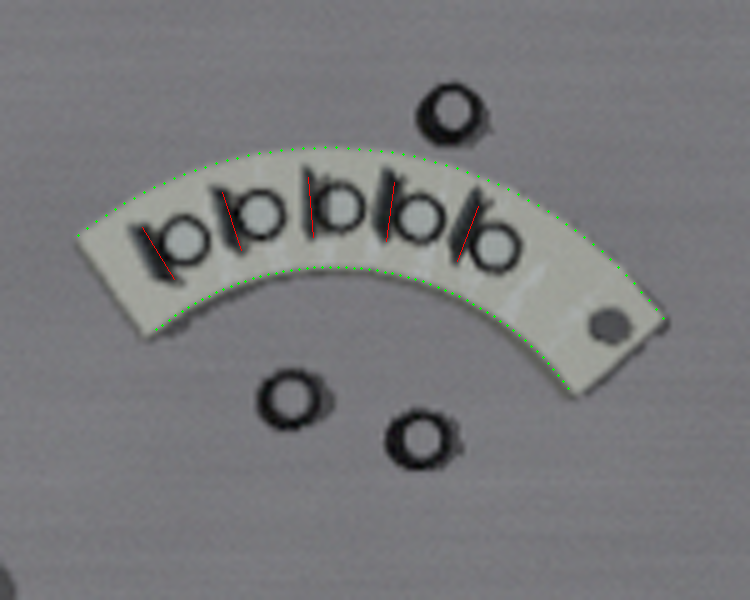

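View pics/scene_chk.png

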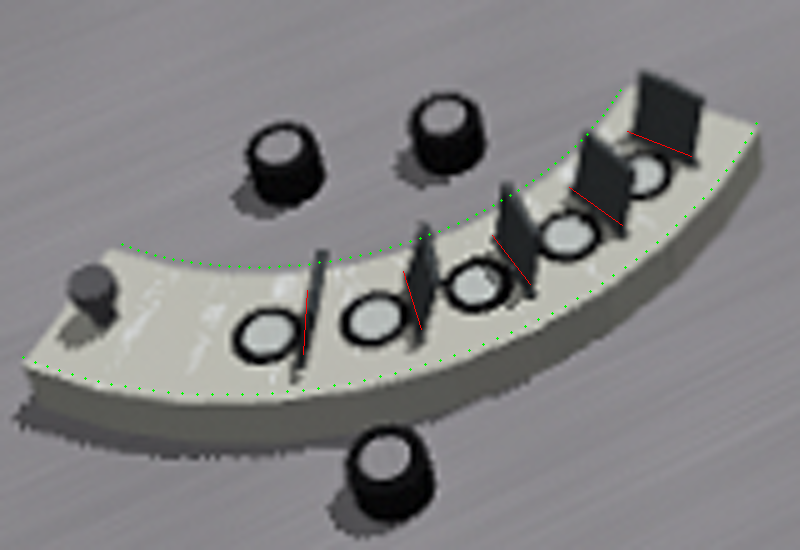

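Scene overlay: the fitted outline and hinge lines match the top view within 1 px. In the scene view they sit about 1.6 px too high, which is about 3 mm and suggests a small +x shift, so I'll split that difference. The knob checks out at r = 171 and relative angle -0.732, against the given 170 and -0.735.

Next I'll plan the transfer and the tool yaw.

```bash
cat >> h.py <<'E'
from scipy.spatial.transform import Rotation as Ro
CC=np.array([404.6,-176.0]);YAW=-0.130
def tool(s=None):
    s=s or status.read_state();w,x,y,z=s['eef_rot'];return np.array(s['ee_pos']),Ro.from_quat([x,y,z,w]).as_matrix()
HA=YAW+0.676-.235*np.arange(5)
def target(k,d,tipz,lead=9.5,r=170):
    """leading edge of finger d mm past hinge k (towards knob)"""
    a=HA[k]-(d-lead)/170
    return np.array([CC[0]+r*np.cos(a),CC[1]+r*np.sin(a),tipz+14]),a
def delta(p,a,P0,R0,sign):
    sh=R0.T@(p-P0)/1000
    X=sign*np.array([np.cos(a),np.sin(a),0]);  # wanted tool x
    x=R0.T@X; ang=np.degrees(np.arctan2(-x[2],x[0]))  # rot about y: x->(c,0,-s)
    return sh,ang
E
python3 - <<'E'
from h import *
P,R=tool();print(P.round(2));print(R.round(4))
p,a=target(0,-16,80)
for s in(1,-1):
    print(s,p.round(1),[np.round(v,4) for v in delta(p,a,P,R,s)])
m=eyes.camera_model('top')
print(onz(m,[[246,120],[337,112],[187,130]],0).round(0))
E
```

```text
[277.57 559.37 235.78]
[[ 4.447e-01 -1.000e-03 -8.957e-01]
 [ 8.957e-01 -1.400e-03  4.447e-01]
 [-1.700e-03 -1.000e+00  3.000e-04]]
1 [535.1 -67.   94. ] [array([-0.4463,  0.1424, -0.5092]), np.float64(23.7192)]
-1 [535.1 -67.   94. ] [array([-0.4463,  0.1424, -0.5092]), np.float64(-156.2808)]
[[ 762.   27.    0.]
 [ 789. -211.    0.]
 [ 733.  179.    0.]]
```

```bash
python3 -m pendant '[[[-0.026,0,-0.030],0],[[-0.052,0,-0.060],0],[[-0.078,0,-0.090],0],[[-0.104,0,-0.120],0],[[-0.130,0,-0.150],0]]' 0 5
```

```text
t: 0.57
ee_pos: [354.5, 375.0, 236.3]
eef_rot: [-0.601, 0.601, 0.373, -0.373]
wrist_force: [0.4, 0.7, 0.1]
gripper_width: 61.6
```

```bash
python3 -m pendant '[[[-0.026,0,-0.030],0],[[-0.052,0,-0.060],0],[[-0.078,0,-0.090],0],[[-0.104,0,-0.120],0],[[-0.130,0,-0.150],0]]'
```

```text
t: 0.98
ee_pos: [431.2, 191.7, 236.6]
eef_rot: [0.601, -0.601, -0.373, 0.373]
wrist_force: [2.0, 0.4, 0.1]
gripper_width: 28.4
```

```bash
python3 -m pendant '[[[-0.026,0,-0.030],0],[[-0.052,0,-0.060],0],[[-0.078,0,-0.090],0],[[-0.104,0,-0.120],0],[[-0.130,0,-0.150],0]]'; python3 - <<'E'
from h import *
P,R=tool();p,a=target(0,-18,80);print(P.round(1),[np.round(v,4) for v in delta(p,a,P,R,1)],status.read_state()['q'])
E
```

```text
t: 1.4
ee_pos: [507.7, 8.4, 236.5]
eef_rot: [0.601, -0.601, -0.372, 0.373]
wrist_force: [1.0, 0.9, -0.7]
gripper_width: 1.5
[507.7   8.4 236.5] [array([-0.0546,  0.1424, -0.0562]), np.float64(23.0263)] [-2.03824423e-01  3.70815604e-01  1.72234702e+00  1.51065894e-04
  1.04872339e+00 -1.31354911e+00]
```

```bash
python3 -m pendant '[[[-0.014,0.028,-0.014],5],[[-0.028,0.056,-0.028],10],[[-0.042,0.084,-0.042],15],[[-0.0546,0.112,-0.0562],20],[[-0.0546,0.142,-0.0562],23]]'; python3 -m pendant '[[[0,0,0],0],[[0,0,0],0]]';  python3 - <<'E'
from h import *
for n in('wrist','scene','top'): cv2.imwrite(f'pics/{n}1.png',eyes.camera(n))
P,R=tool();print(R.round(3));p,a=target(0,-18,46);print(P.round(1),[np.round(v,4) for v in delta(p,a,P,R,1)],status.read_state()['wrist_force'])
a=cv2.imread('pics/scene1.png')[150:310,70:280];cv2.imwrite('pics/scene1c.png',cv2.resize(a,None,fx=3.7,fy=3.7,interpolation=cv2.INTER_CUBIC))
a=cv2.imread('pics/top1.png')[120:270,240:410];cv2.imwrite('pics/top1c.png',cv2.resize(a,None,fx=4,fy=4,interpolation=cv2.INTER_CUBIC))
E
```

```text
t: 1.82
ee_pos: [536.4, -67.3, 93.7]
eef_rot: [-0.663, 0.665, 0.244, -0.242]
wrist_force: [1.1, -0.2, -0.2]
gripper_width: 0.7
t: 1.98
ee_pos: [532.0, -63.1, 93.2]
eef_rot: [0.664, -0.662, -0.244, 0.247]
wrist_force: [-0.1, 0.3, 0.2]
gripper_width: 0.4
[[ 0.758  0.003 -0.652]
 [ 0.652 -0.001  0.758]
 [ 0.001 -1.    -0.002]]
[534.5 -63.2  96.3] [array([-0.0021,  0.0363, -0.0012]), np.float64(0.1513)] [ 1.06424575 -0.73597446  0.206943  ]
```

View pics/wrist1.png

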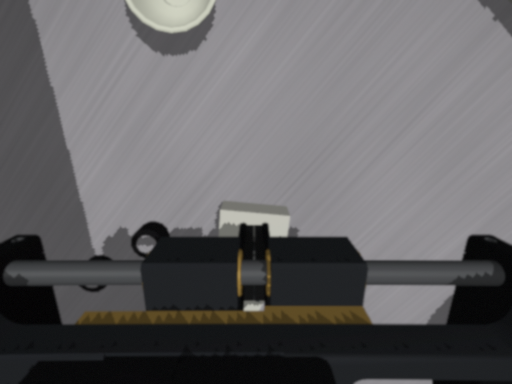

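View pics/scene1c.png

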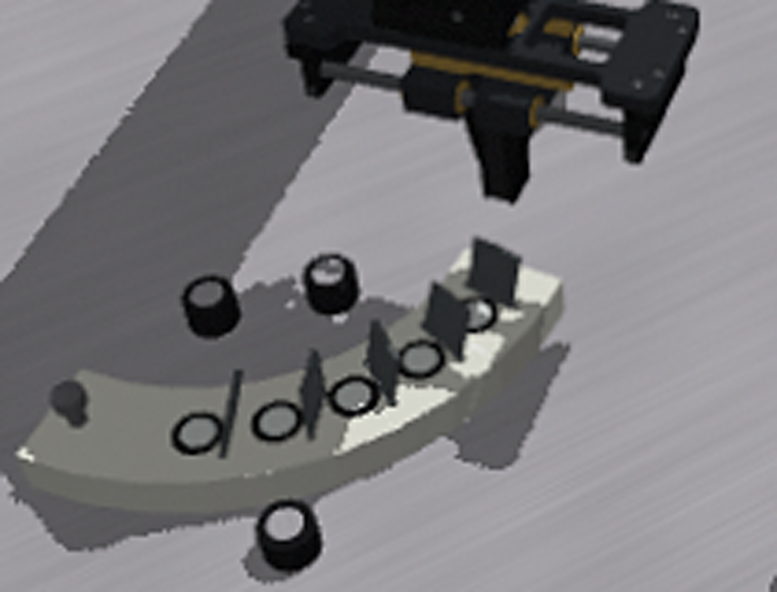

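View pics/top1c.png

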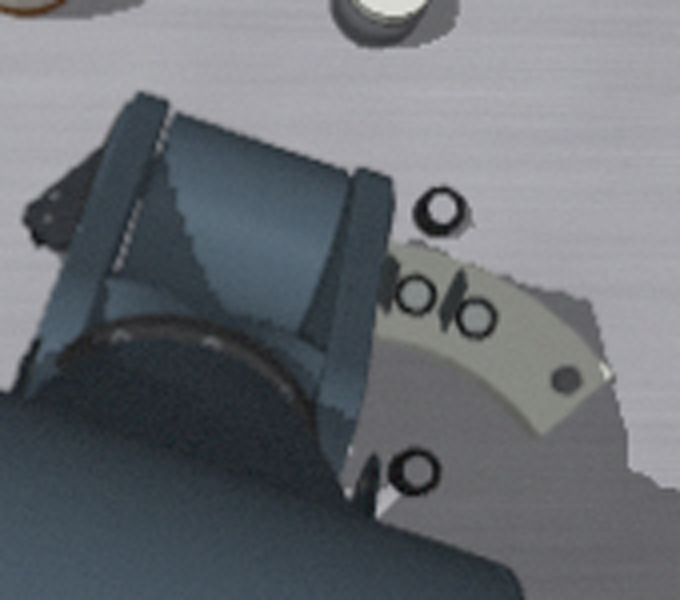

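```bash
python3 - <<'E'
from h import *
m=eyes.camera_model('scene')
t=np.array([533.6,-63.5,80.5]);a=HA[0]-(-18-9.5)/170
rad=np.array([np.cos(a),np.sin(a),0]);tan=np.array([np.sin(a),-np.cos(a),0])
v=cv2.resize(cv2.imread('pics/scene1.png')[150:250,150:250],None,fx=6,fy=6,interpolation=cv2.INTER_CUBIC)
f=lambda X:tuple(int(x) for x in ((proj(m,X)[0]-150+.5)*6-.5))
c=[t+15*i*rad+9.5*j*tan for i,j in((1,1),(1,-1),(-1,-1),(-1,1))]
for i in range(4):cv2.line(v,f(c[i]),f(c[(i+1)%4]),(0,255,0) if i else (0,0,255),1)
for k in range(2):
  H=np.array([CC[0]+170*np.cos(HA[k]),CC[1]+170*np.sin(HA[k]),27]);d=15*np.array([np.cos(HA[k]),np.sin(HA[k]),0])
  cv2.line(v,f(H-d),f(H+d),(0,0,255),1)
cv2.imwrite('pics/tipchk.png',v)
E
```

```text
(no output)
```

View pics/tipchk.png

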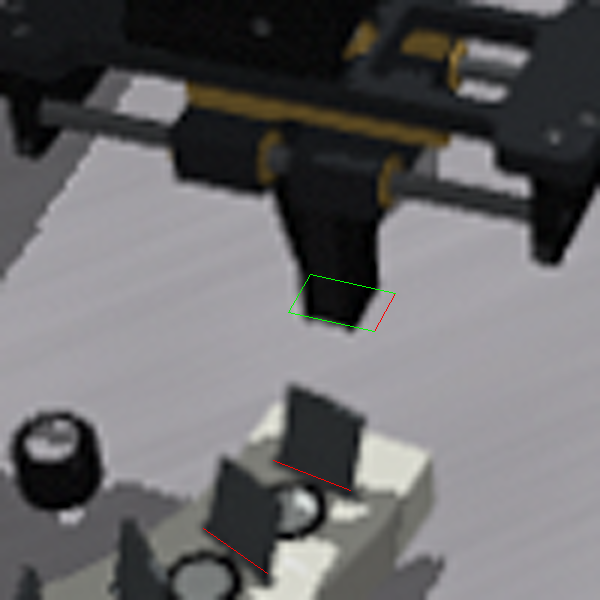

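The scene view shows the closed fingertips centred where predicted, just behind flap 0. They taper to about 17 mm wide at the tip. Next I lower them behind flap 0, near the plain end.

```bash
python3 - <<'E'
from h import *
P=np.array([533.6,-63.5,94.5])
R=np.c_[[.758,.652,0],[0,0,-1],[-.652,.758,0]]
for d,z in((-18,44),(0,41)):
    p,a=target(0,d,z);print(p.round(1),a,[np.round(v,4) for v in delta(p,a,P,R,1)])
E
python3 -m pendant '[[[-0.001,0.012,-0.001],0],[[-0.0013,0.024,-0.001],0],[[-0.0013,0.0365,-0.001],0],[[-0.0013,0.0365,-0.001],0]]'
```

```text
[533.8 -65.5  58. ] 0.707764705882353 [array([-0.0012,  0.0365, -0.0016]), np.float64(0.1488)]
[544.7 -79.7  55. ] 0.6018823529411765 [array([-0.0022,  0.0395, -0.0196]), np.float64(6.2154)]
t: 2.47
ee_pos: [533.1, -64.5, 58.5]
eef_rot: [-0.663, 0.663, 0.246, -0.246]
wrist_force: [-1.0, 0.1, 0.6]
gripper_width: 0.5
```

```bash
python3 -m pendant '[[[0,0.0005,-0.004],1.3],[[-0.0002,0.001,-0.008],2.6],[[-0.0004,0.002,-0.012],3.9],[[-0.0007,0.003,-0.016],5.2],[[-0.0009,0.003,-0.0186],6.2]]'; python3 - <<'E'
from h import *
s=status.read_state();P,R=tool(s);p,a=target(0,0,41)
print(P.round(1),p.round(1),[np.round(v,4) for v in delta(p,a,P,R,1)],np.round(s['wrist_force'],2))
cv2.imwrite('pics/s2.png',cv2.resize(eyes.camera('scene')[190:300,70:230],None,fx=5,fy=5,interpolation=cv2.INTER_CUBIC))
E
```

```text
t: 2.88
ee_pos: [545.6, -80.5, 55.6]
eef_rot: [-0.675, 0.676, 0.209, -0.208]
wrist_force: [0.1, -0.1, -0.3]
gripper_width: 0.4
[545.6 -80.5  55.6] [544.7 -79.7  55. ] [array([-0.0003,  0.0006,  0.0011]), np.float64(-0.2182)] [ 0.11 -0.1  -0.28]
```

View pics/s2.png

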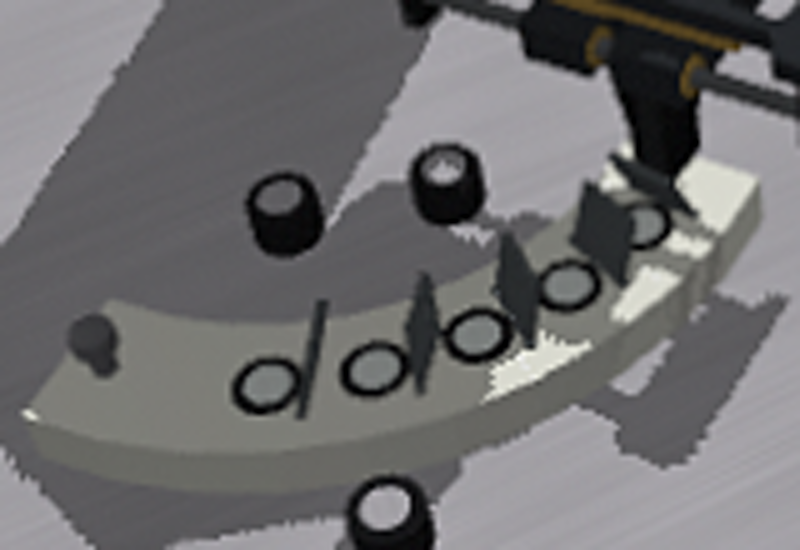

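The scene view shows flap 0 already tipped forward past upright at (650,185) in the crop. The other four are still open and the pucks haven't moved. I'll carry on with the first flap.

```bash
python3 -m pendant '[[[0,0.002,-0.004],1.35],[[-0.0002,0.004,-0.008],2.7],[[-0.0004,0.006,-0.012],4.04],[[-0.0008,0.008,-0.016],5.4],[[-0.0012,0.009,-0.020],6.74]]'; python3 - <<'E'
from h import *
s=status.read_state();P,R=tool(s);p,a=target(0,20,32)
print(P.round(1),p.round(1),[np.round(v,4) for v in delta(p,a,P,R,1)],np.round(s['wrist_force'],2))
cv2.imwrite('pics/s3.png',cv2.resize(eyes.camera('scene')[190:300,70:230],None,fx=5,fy=5,interpolation=cv2.INTER_CUBIC))
E
```

```text
t: 3.35
ee_pos: [555.0, -97.4, 45.5]
eef_rot: [0.687, -0.687, -0.168, 0.168]
wrist_force: [0.8, 0.0, -0.4]
gripper_width: 0.4
[555.  -97.4  45.5] [555.1 -96.9  46. ] [array([ 0.0003, -0.0005,  0.0005]), np.float64(-0.2239)] [ 0.82  0.01 -0.45]
```

View pics/s3.png

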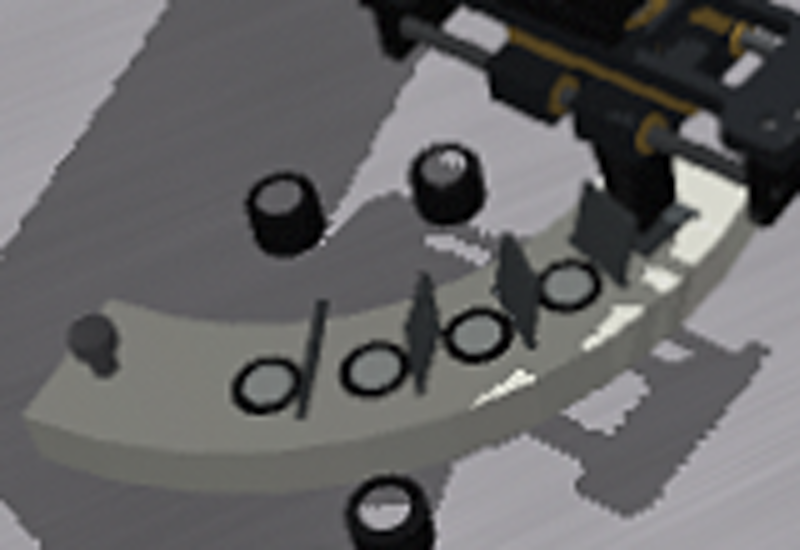

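Flap 0 is now low, with its edge at about (665,225), and there is almost no force. I press it the last bit and check.

```bash
python3 -m pendant '[[[0,0.001,-0.004],1.35],[[-0.0001,0.002,-0.006],2.0],[[-0.0001,0.002,-0.006],2.0]]'; python3 - <<'E'
from h import *
s=status.read_state();P,R=tool(s)
print(P.round(1),np.round(s['wrist_force'],2))
cv2.imwrite('pics/s4.png',cv2.resize(eyes.camera('scene')[190:300,70:230],None,fx=5,fy=5,interpolation=cv2.INTER_CUBIC))
print(np.round(status.read_state()['wrist_force'],2))
E
```

```text
t: 3.65
ee_pos: [557.9, -102.8, 43.9]
eef_rot: [-0.689, 0.69, 0.157, -0.157]
wrist_force: [-0.3, 0.1, 0.1]
gripper_width: 0.4
[ 557.9 -102.8   43.9] [-0.34  0.12  0.11]
[-1.24  0.55  0.47]
```

View pics/s4.png

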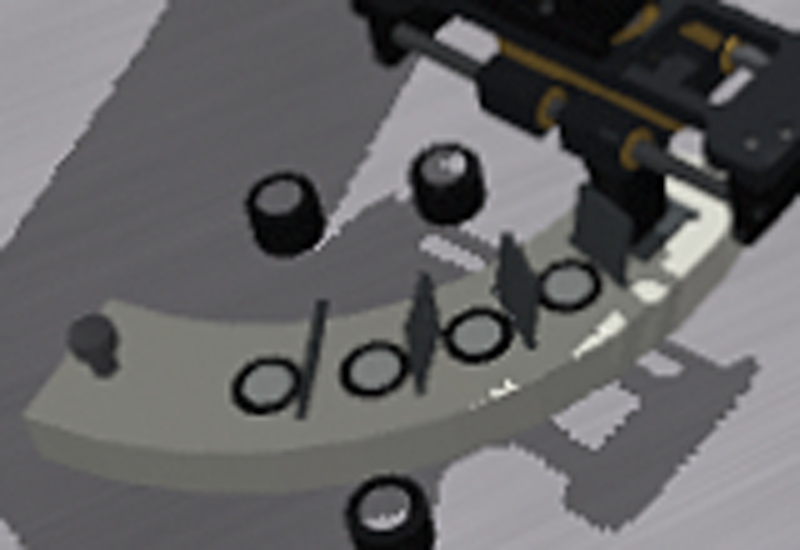

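```bash
python3 -m pendant '[[[0,0.0008,-0.001],0.3],[[0,0.0008,-0.002],0.6]]';python3 -m pendant '[[[0,-0.002,-0.002],0.7],[[-0.0001,-0.005,-0.005],1.7],[[-0.0003,-0.009,-0.0085],2.9],[[-0.0004,-0.0118,-0.012],4.1]]';  python3 - <<'E'
from h import *
s=status.read_state();P,R=tool(s);p,a=target(0,40,41)
print(P.round(1),p.round(1),[np.round(v,4) for v in delta(p,a,P,R,1)],np.round(s['wrist_force'],2))
cv2.imwrite('pics/s5.png',cv2.resize(eyes.camera('scene')[190:300,70:230],None,fx=5,fy=5,interpolation=cv2.INTER_CUBIC))
E
```

```text
t: 3.87
ee_pos: [558.0, -103.4, 43.6]
eef_rot: [0.691, -0.69, -0.153, 0.153]
wrist_force: [-0.7, 2.3, 3.8]
gripper_width: 0.3
t: 4.2
ee_pos: [563.5, -115.6, 55.5]
eef_rot: [-0.695, 0.696, 0.128, -0.128]
wrist_force: [-0.5, 0.8, 0.6]
gripper_width: 0.6
[ 563.5 -115.6   55.5] [ 563.3 -115.1   55. ] [array([0.    , 0.0005, 0.0006]), np.float64(-0.166)] [-0.51  0.79  0.6 ]
```

View pics/s5.png

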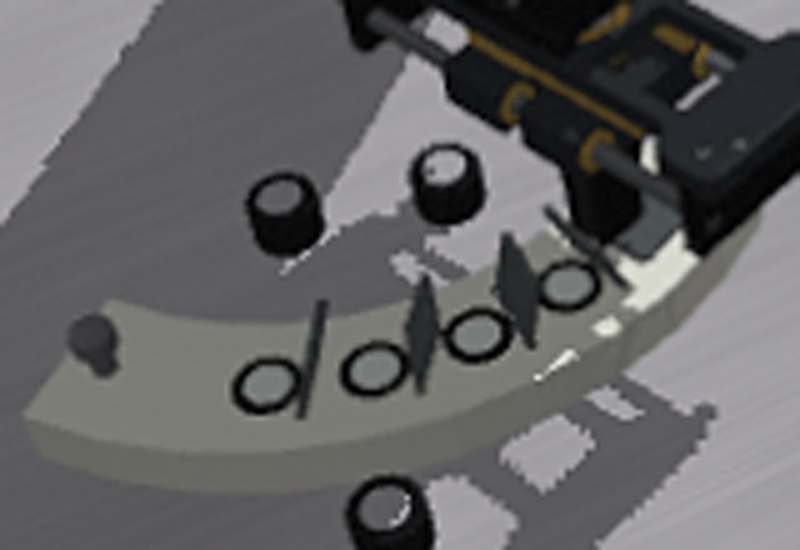

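The touch at 29.2 mm gave 3.8 N vertically, so flap 0 is down, and flap 1 is now tipped forward. I repeat for flap 1, going down to 29.5 mm.

```bash
python3 -m pendant '[[[0,0.002,-0.004],1.35],[[-0.0002,0.004,-0.008],2.7],[[-0.0004,0.006,-0.012],4.04],[[-0.0008,0.008,-0.016],5.4],[[-0.0012,0.009,-0.020],6.74]]'; python3 -m pendant '[[[0,0.001,-0.004],1.35],[[-0.0001,0.002,-0.006],2.0],[[-0.0002,0.0025,-0.008],2.7]]'; python3 -m pendant '[[[0,-0.0025,-0.002],0.7],[[-0.0001,-0.0055,-0.005],1.7],[[-0.0003,-0.009,-0.0085],2.9],[[-0.0004,-0.0115,-0.012],4.05]]';  python3 - <<'E'
from h import *
s=status.read_state();P,R=tool(s);p,a=target(1,40,41)
print(P.round(1),p.round(1),[np.round(v,4) for v in delta(p,a,P,R,1)],np.round(s['wrist_force'],2))
cv2.imwrite('pics/s6.png',cv2.resize(eyes.camera('scene')[190:300,70:230],None,fx=5,fy=5,interpolation=cv2.INTER_CUBIC))
E
```

```text
t: 4.67
ee_pos: [569.2, -134.7, 45.5]
eef_rot: [0.702, -0.702, -0.086, 0.087]
wrist_force: [1.0, 0.3, 0.7]
gripper_width: 0.4
t: 4.92
ee_pos: [571.0, -141.9, 43.6]
eef_rot: [0.704, -0.703, -0.07, 0.07]
wrist_force: [0.8, 3.5, 5.7]
gripper_width: 0.6
t: 5.25
ee_pos: [573.1, -154.2, 55.5]
eef_rot: [-0.706, 0.706, 0.045, -0.045]
wrist_force: [0.2, 0.1, -0.1]
gripper_width: 0.8
[ 573.1 -154.2   55.5] [ 573.1 -153.7   55. ] [array([0.0001, 0.0005, 0.0005]), np.float64(-0.1768)] [ 0.17  0.11 -0.11]
```

View pics/s6.png

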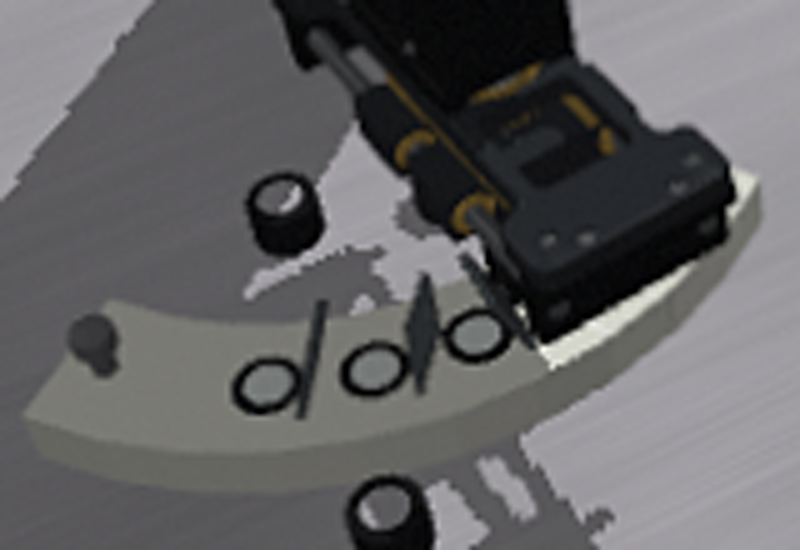

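Pressing gave 5.7 N vertically and 3.5 N sideways, a bit more than needed. I'll stop 0.5 mm higher for flap 2.

```bash
python3 -m pendant '[[[0,0.002,-0.004],1.35],[[-0.0002,0.004,-0.008],2.7],[[-0.0004,0.006,-0.012],4.04],[[-0.0008,0.008,-0.016],5.4],[[-0.0012,0.009,-0.020],6.74]]'; python3 -m pendant '[[[0,0.001,-0.004],1.35],[[-0.0001,0.0018,-0.006],2.0],[[-0.0002,0.002,-0.007],2.4]]'; python3 -m pendant '[[[0,-0.001,-0.003],1],[[-0.0001,-0.0045,-0.006],2.0],[[-0.0003,-0.008,-0.0095],3.2],[[-0.0004,-0.011,-0.013],4.35]]';  python3 - <<'E'
from h import *
s=status.read_state();P,R=tool(s);p,a=target(2,40,41)
print(P.round(1),p.round(1),[np.round(v,4) for v in delta(p,a,P,R,1)],np.round(s['wrist_force'],2))
cv2.imwrite('pics/s7.png',cv2.resize(eyes.camera('scene')[190:300,70:230],None,fx=5,fy=5,interpolation=cv2.INTER_CUBIC))
E
```

```text
t: 5.72
ee_pos: [574.3, -174.4, 45.5]
eef_rot: [0.707, -0.707, -0.003, 0.004]
wrist_force: [0.2, 0.7, 1.3]
gripper_width: 0.3
t: 5.97
ee_pos: [574.3, -181.4, 43.8]
eef_rot: [0.707, -0.707, 0.011, -0.011]
wrist_force: [0.3, -0.1, -0.3]
gripper_width: 0.5
t: 6.3
ee_pos: [573.6, -194.1, 55.5]
eef_rot: [0.706, -0.706, 0.038, -0.038]
wrist_force: [-0.4, 0.6, 0.1]
gripper_width: -0.0
[ 573.6 -194.1   55.5] [ 573.7 -193.5   55. ] [array([0.    , 0.0005, 0.0006]), np.float64(-0.209)] [-0.43  0.61  0.14]
```

View pics/s7.png

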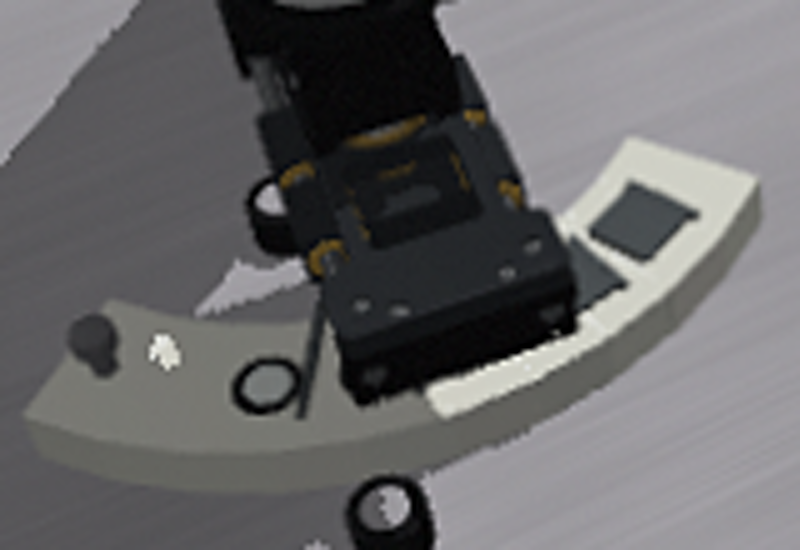

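Flap 0 is lying flat at (643,218) and flap 1 at (597,272). The tray corners are where they were. Continuing with flap 3, then flap 4.

```bash
python3 -m pendant '[[[0,0.002,-0.004],1.35],[[-0.0002,0.004,-0.008],2.7],[[-0.0004,0.006,-0.012],4.04],[[-0.0008,0.008,-0.016],5.4],[[-0.0012,0.009,-0.020],6.74]]'; python3 -m pendant '[[[0,0.001,-0.004],1.35],[[-0.0001,0.002,-0.006],2.0],[[-0.0002,0.0023,-0.007],2.4]]'; python3 -m pendant '[[[0,-0.001,-0.003],1],[[-0.0001,-0.0045,-0.006],2.0],[[-0.0003,-0.008,-0.0095],3.2],[[-0.0004,-0.0113,-0.013],4.35]]';  python3 - <<'E'
from h import *
s=status.read_state();P,R=tool(s);p,a=target(3,40,41)
print(P.round(1),p.round(1),[np.round(v,4) for v in delta(p,a,P,R,1)],np.round(s['wrist_force'],2))
E
```

```text
t: 6.77
ee_pos: [569.9, -214.1, 45.5]
eef_rot: [0.703, -0.703, 0.08, -0.079]
wrist_force: [-0.0, 0.4, -0.4]
gripper_width: 0.7
t: 7.02
ee_pos: [568.5, -220.7, 43.6]
eef_rot: [0.701, -0.701, 0.094, -0.094]
wrist_force: [-0.1, 1.0, 2.5]
gripper_width: 0.6
t: 7.35
ee_pos: [564.7, -233.1, 55.5]
eef_rot: [0.697, -0.697, 0.12, -0.12]
wrist_force: [-0.1, 1.0, 0.4]
gripper_width: 0.4
[ 564.7 -233.1   55.5] [ 565.  -232.4   55. ] [array([0.    , 0.0005, 0.0007]), np.float64(-0.23)] [-0.07  0.96  0.4 ]
```

```bash
python3 -m pendant '[[[0,0.002,-0.004],1.35],[[-0.0002,0.004,-0.008],2.7],[[-0.0004,0.006,-0.012],4.04],[[-0.0008,0.008,-0.016],5.4],[[-0.0012,0.009,-0.020],6.74]]'; python3 -m pendant '[[[0,0.001,-0.004],1.35],[[-0.0001,0.002,-0.006],2.0],[[-0.0002,0.0023,-0.007],2.4]]'; python3 -m pendant '[[[0,-0.012,-0.001],0],[[0,-0.036,-0.001],0],[[0,-0.066,-0.001],0]]'
```

```text
t: 7.77
ee_pos: [556.5, -251.7, 45.5]
eef_rot: [0.688, -0.688, 0.162, -0.161]
wrist_force: [0.4, 0.1, -0.1]
gripper_width: 0.6
t: 8.02
ee_pos: [553.6, -257.8, 43.7]
eef_rot: [0.685, -0.685, 0.176, -0.176]
wrist_force: [0.1, 1.3, 2.2]
gripper_width: 0.4
t: 8.27
ee_pos: [551.7, -257.6, 109.2]
eef_rot: [0.686, -0.685, 0.177, -0.173]
wrist_force: [0.3, 0.3, 0.5]
gripper_width: 0.9
```

```bash
python3 -m pendant '[[[0,-0.04,0],0],[[-0.02,-0.07,0],0],[[-0.05,-0.1,0],0],[[-0.08,-0.13,0],0],[[-0.11,-0.15,0],0]]'; python3 -m pendant '[[[-0.02,0,0.03],0],[[-0.02,0,0.07],0],[[-0.02,0,0.11],0],[[-0.02,0,0.15],0],[[-0.02,0,0.19],0]]'; python3 -m pendant '[[[0,0,0.04],0],[[0,0,0.08],0],[[0,0,0.12],0],[[0,0,0.16],0],[[0,0,0.16],0]]'; python3 - <<'E'
from h import *
for n in('scene','top'):cv2.imwrite(f'pics/{n}9.png',eyes.camera(n))
cv2.imwrite('pics/s9.png',cv2.resize(cv2.imread('pics/scene9.png')[200:310,70:230],None,fx=5,fy=5,interpolation=cv2.INTER_CUBIC))
cv2.imwrite('pics/t9.png',cv2.resize(cv2.imread('pics/top9.png')[150:270,260:410],None,fx=5,fy=5,interpolation=cv2.INTER_CUBIC))
E
```

```text
t: 8.68
ee_pos: [456.3, -205.6, 262.9]
eef_rot: [-0.684, 0.686, -0.173, 0.176]
wrist_force: [0.3, 0.2, 0.1]
gripper_width: 0.6
t: 9.1
ee_pos: [530.5, -27.7, 261.1]
eef_rot: [-0.685, 0.685, -0.174, 0.176]
wrist_force: [0.4, -0.6, -0.1]
gripper_width: 0.3
t: 9.52
ee_pos: [609.7, 117.4, 260.8]
eef_rot: [0.687, -0.684, 0.171, -0.174]
wrist_force: [0.3, 0.4, 0.2]
gripper_width: 0.8
```

View pics/s9.png

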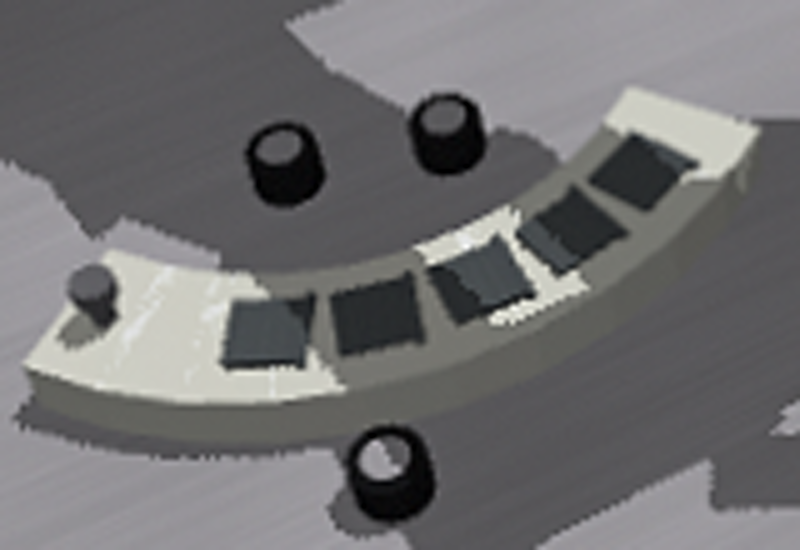

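View pics/t9.png

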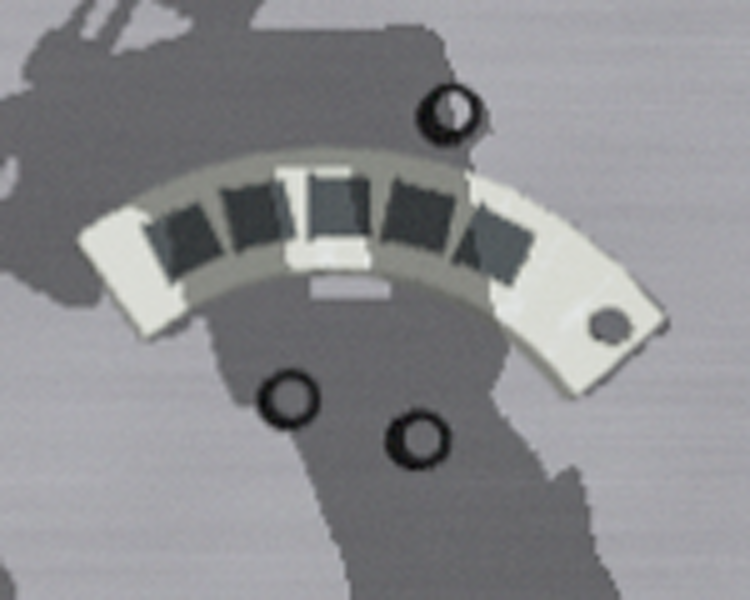

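View pics/top9.png

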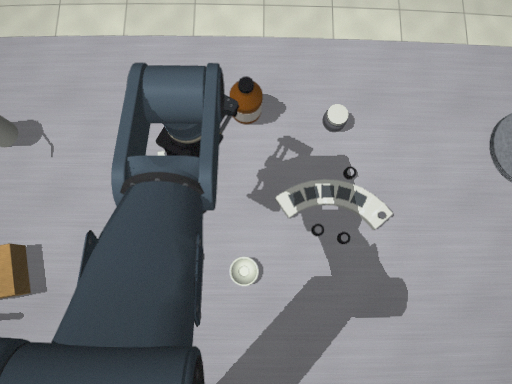

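All five flaps look shut in both views. The tray outline is unchanged: corners (78,236) and (666,318) in the top crop, as before. I ended flap 2 without feeling contact, so I check its free edge against where a shut plate's edge would be, and check that the bystanders are where they were.

```bash
python3 - <<'E'
from h import *
m=eyes.camera_model('scene')
im=cv2.imread('pics/scene9.png');v=cv2.resize(im[200:310,70:230],None,fx=5,fy=5,interpolation=cv2.INTER_CUBIC)
off=np.array([0,0.9])  # residual view offset px
for k in range(5):
    a=HA[k];rad=np.array([np.cos(a),np.sin(a),0]);tan=np.array([np.sin(a),-np.cos(a),0])
    H=np.array([*(CC+170*rad[:2]),29])
    for ang,col in((0,(0,255,0)),(.15,(0,0,255))):
        D=tan*30*np.cos(ang)+np.array([0,0,30*np.sin(ang)])
        q=(proj(m,np.array([H+D-15*rad,H+D+15*rad]))+off-[70,200]+.5)*5-.5
        cv2.line(v,*[tuple(int(x) for x in p) for p in q],col,1)
cv2.imwrite('pics/edge.png',v)
# shift of things between first and last pictures, by template matching
for n,b in(('top',{'puck_a':(308,220,328,240),'puck_b':(334,228,354,248),'puck_c':(341,163,360,182),'jar':(322,100,352,135),'dish':(228,256,262,288),'bottle':(240,76,262,125),'tray_knobend':(362,195,395,232),'tray_plain':(272,192,294,220)}),
           ('scene',{'tray_knob':(75,245,110,285),'plain':(205,210,228,250),'puck_a':(148,215,172,238),'puck_b':(115,222,138,244),'puck_c':(136,284,160,306),'straight':(294,160,368,220),'flask':(350,200,395,262),'bottle':(298,228,355,315)})):
    A=cv2.imread(f'pics/{n}0.png',0);B=cv2.imread(f'pics/{n}9.png',0)
    for k,(x0,y0,x1,y1) in b.items():
        r=cv2.matchTemplate(B[y0-6:y1+6,x0-6:x1+6],A[y0:y1,x0:x1],cv2.TM_CCOEFF_NORMED);_,s,_,l=cv2.minMaxLoc(r);print(n,k,(l[0]-6,l[1]-6),round(s,2))
cv2.imwrite('pics/str9.png',cv2.resize(im[150:270,280:410],None,fx=5,fy=5,interpolation=cv2.INTER_CUBIC))
E
```

```text
top puck_a (0, 0) 0.8
top puck_b (0, 0) 0.96
top puck_c (0, 0) 0.83
top jar (0, 0) 1.0
top dish (0, 0) 1.0
top bottle (0, 0) 0.99
top tray_knobend (0, 0) 0.92
top tray_plain (2, -1) 0.69
scene tray_knob (0, 0) 0.97
scene plain (-5, 6) 0.27
scene puck_a (0, 0) 0.86
scene puck_b (0, 0) 0.95
scene puck_c (0, 0) 0.89
scene straight (0, 0) 1.0
scene flask (0, 0) 1.0
scene bottle (0, 0) 1.0
```

View pics/edge.png

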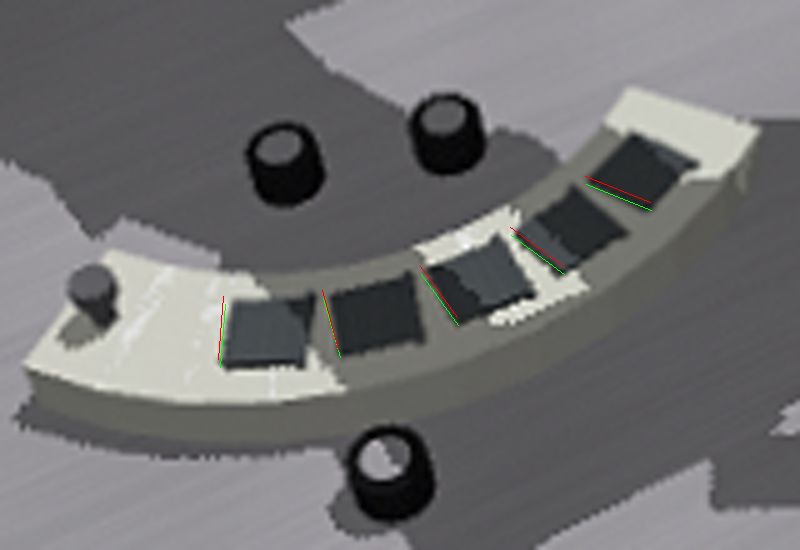

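View pics/str9.png

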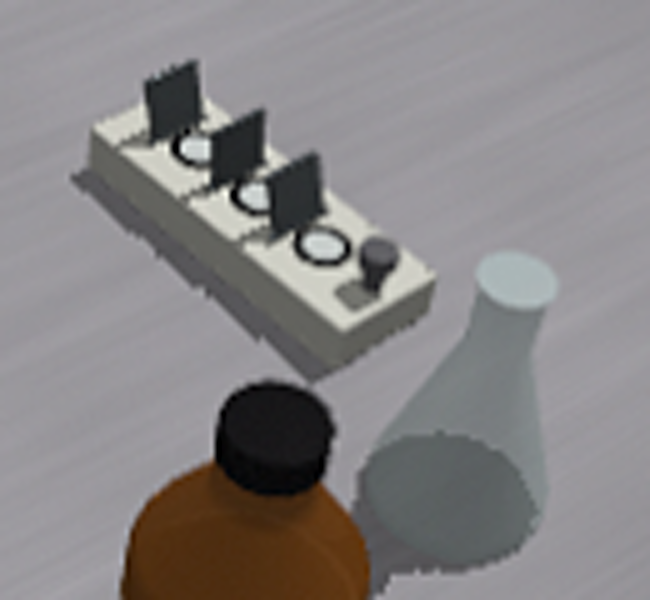

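The free edges lie on the shut lines (green), flap 2 included. The straight tray's flaps are still upright, and no object has shifted. The two plain-end template matches are unreliable because the flap and shadow there changed, but the corners themselves sit at the same pixels. Handing in.

```bash
python3 - <<'E'
from station import status,manip
s=status.read_state();print(s['t'],s['wrist_force'],s['qd']);print(manip.finish_job())
E
```

```text
9.6167 [-0.80598329 -0.62404807  0.0725929 ] [-0.04653522 -0.0165628   0.04000084 -0.00941827  0.00140573 -0.00383993]
the job is handed in; nothing more can be done
None
```

I closed the curved tray's five flaps one after another, from the plain end to the knob end, and handed the job in at about 9.6 s. I used closed fingertips that followed the arc, dipping over each flap in turn. The highest wrist force I read was about 6.7 N, at the touch on flap 1. At hand-in the robot was clear of everything.

**What the last checks showed:**
- **Flaps:** all five look flat in both the scene and top views, and their free edges lie on the predicted shut lines in the scene view. I felt no contact on flap 2 at its lowest point. I put its remaining gap at 0.03 rad or less, which is too small to see in the pictures.
- **Tray and other objects:** the knob end of the tray, the pucks, jar, dish, bottle, flask and straight tray show no pixel shift. The straight tray's flaps are still upright.
- **Checks that failed or disagreed:**
  - Template matching at the tray's plain end failed in both views (scores 0.69 and 0.27), because the flap and the shadow there had changed. By eye, its corners are at the same pixels as before.
  - The two cameras disagreed by about 3 mm on the tray's position, and I split that difference.

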